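Stack the adaptor rings on the post and press them home

ROBOT

A 7-joint arm with a two-finger parallel gripper is mounted at the origin on the work surface. World frame = base frame: x ahead of the robot, y to its left, z up, the work surface at z = 0. Lengths are in m, angles in rad, forces in N, time in s.
With the tool pointing down it reaches from about 0.4 to 0.9 m from the base axis. Payload 5.6 kg.
Tool frame: the origin (TCP) lies midway between the tips of the shut fingers; the grasp point (between the pads) lies 19 mm behind it (robot.grasp_offset is the z of the grasp point in the tool frame, in m); z points along the fingers, y is the line along which they close (so a half turn about z gives the same grasp; the last joint's range is limited). The gripper opens to 92 mm and grips with 3 to 60 N. Pads are 20 mm wide; open, the fingers measure 128 mm over their backs; the gripper's body (75 mm by 189 mm) begins 69 mm behind the grasp point.
Start: joints at [1.089, 0.468, -0.012, 1.603, 0.006, 1.071, -0.056], TCP at [0.276, -0.588, 0.215] pointing down, gripper open.
Joint ranges: [-2.53, 2.53], [-0.31, 2.02], [-1.57, 1.55], [0.28, 2.44], [-1.29, 4.43], [0.15, 1.84], [-2.92, 2.92]. Speed limits (rad/s): [2.57, 2.57, 3.14, 3.14, 3.14, 3.14, 3.14].

INTERFACE

Orientations are given as a unit quaternion [x, y, z, w].
In Python, from rig import robot gives the robot as it stands.
- The arm moves only by the tool step_arm, never from a script. Its argument "series" is a list of rows, each an object with "dr": the turn, a rotation vector about the tool's x, y, z in degrees, a list of three; "dp": the shift along the tool's x, y, z in mm, a list of three; "jaw": the finger opening in mm, from 0 to 91.9. A call has 1 to 10 rows; each row is the pose to reach, as a shift and turn from the pose commanded when the call began, along the tool's axes at that moment; what a row does not reach only later rows make up. A row lasts 1/12 s, in which the tool goes at most 41.7 mm and 7.16 degrees, less where a joint would pass 70% of its speed; a pose out of reach is approached as far as the arm can. A call with a gripper value outside its range is refused whole. The fingers move at their own pace and stop on an object; "newtons" is the grip in N (left out, the last holds). Time passes only in rows, so rows that repeat a pose let the fingers close. It gives the time, the measured TCP pose, the force, the opening and the grip force at its end, in the units of the state.
- robot.sense(): the state, without advancing time (a new reading comes with each control period).
- robot.snapshot(name): name is "scene" or "top"; returns (picture, depth): 480x640x3 uint8, red, green, blue; 480x640 float32, m along the optical axis (not along the pixel's ray), 0 where there is no reading.
- robot.camera_params(name): a dict with "fov_y" (degrees; the focal length in pixels is half the picture's height over the tangent of half this angle, whatever the lens; pixels are square), "cx", "cy" (the principal point, pixels), "rvec" (rotation vector, rad) and "tvec" (3), from world to camera coordinates, as OpenCV has them. Camera axes: x right, y down, z forward; pixel columns grow to the right and rows downward; lengths in m; the calibration is good to about 2 mm. A picture is of the moment at which its call begins. camera_params takes no time and is no camera call.
- robot.close_job(): hands the job in; it is judged then, once.
The state is a dict: "time_s": time; "joint_positions": joint angles; "joint_vel": joint speeds; "joint_efforts": joint torques, N m; "ee_pos": TCP position; "tool_rot": TCP orientation; "force": force on the tool from outside, world axes, zero at the start; "ft_torque": the same for the moment, N m; "opening": opening from 0.0 (shut) to 1.0 (fully open); "finger_force": force on a finger pad.
Only numpy, scipy, OpenCV 4.12 (cv2) and the standard library are available. Lean on these libraries where they do the work, as an engineer would, in place of code of your own. Each camera call takes 0.05 s, during which the arm holds its last target. There are 200 camera calls.

TASK

Thread the three adaptor rings onto the upright post one after another, the widest first, then the medium, then the narrowest on top. Then press the stack down through the top ring until it stops hard on the black barrel and keep a firm 15 to 20 N on it for half a second; never push on the post or the rings with more than 30 N. Let go, and leave everything else on the bench where it is.

Things in the scene. Friction and masses are not known exactly. Their poses are not given: they have to be found in the camera images.
- stand: Stacking post, fixed: dark steel disc 90 mm across, 12 mm high, with a bright upright post 14.5 mm in diameter in its middle, up to 108 mm. Origin at the centre of the disc's underside, z up along the post. Round the post's foot sits a black barrel 48 mm across with a flat top, the rigid stop; a brass plunger 28 mm across stands out of it
- post_tip (a point): Centre of the post's flat top end, 108 mm above the stand's origin; its rim has a 2.5 mm chamfer. The post is rigid: no more than 30 N may bear on it
- stop_nominal (a point): Point on the post's axis 39 mm above the stand's origin, fixed to the stand: the mean height of the barrel's top. The real top was set 36 to 42 mm up and is not measured. The plunger starts 12 to 16 mm proud of the real top and carries the rings; friction holds it, it slides down under about 8 N and stays (no spring). On the rigid stop the push rises steeply: arrive at 5 mm/s
- ring_wide: Blue 16 mm thick acetal adaptor ring lying flat, outer diameter 60 mm, bore 16.8 mm, about 55 g; origin at the centre of its underside, z along its bore
- ring_medium: Yellow 16 mm thick acetal adaptor ring lying flat, outer diameter 48 mm, bore 16.8 mm, about 34 g; origin at the centre of its underside, z along its bore
- ring_narrow: Orange 16 mm thick acetal adaptor ring lying flat, outer diameter 36 mm, bore 16.8 mm, about 20 g; origin at the centre of its underside, z along its bore
- spray_bottle: Bystander: clear bottle, 66 mm across, 170 mm high, origin under its centre
- blue_bowl: Bystander: blue plastic bowl, 100 mm across, 50 mm high, origin under its centre
- brush: Bystander: black cleaning brush lying on the bench, origin under its middle, length along its x
- stopcock: Bystander: steel stopcock lying on the bench, 50 mm long along its x, 22 mm high, origin under its centre
- trocar: Bystander: steel trocar sleeve lying on the bench, from 30 mm behind to 120 mm ahead of its origin along its x, 20 mm high
- steel_cup: Bystander: steel cup, 80 mm across, 90 mm high, origin under its centre
Things that resemble listed ones, but are neither listed nor needed, are in the scene too. Several things have the shape of the ring_narrow; the one meant has the colours described above.

How it is judged:
On the way, in this order (a step that is already met when the one before it is completed fails the run):
1. the wide ring is on the post, down on the plunger (horizontal distance between ring_wide and stand below 0.003 m and z of ring_wide in the frame of stand between 0.03 and 0.062 m), for 0.1 s.
2. the medium ring is on the post, lying on the wide one (all of step 1 and horizontal distance between ring_medium and stand below 0.003 m and z of ring_medium in the frame of ring_wide between 0.0135 and 0.0185 m), for 0.1 s.
3. the narrow ring is on the post, lying on the medium one (all of step 2 and horizontal distance between ring_narrow and stand below 0.003 m and z of ring_narrow in the frame of ring_medium between 0.0135 and 0.0185 m), for 0.1 s.
4. the stack is pressed on its stop: 12 to 30 N pass from the narrow to the medium ring for 0.3 s (horizontal distance between each of ring_wide, ring_medium, ring_narrow and stand below 0.003 m and z of ring_wide in the frame of stand between 0.03 and 0.0445 m and z of ring_medium in the frame of ring_wide between 0.0135 and 0.0185 m and z of ring_narrow in the frame of ring_medium between 0.0135 and 0.0185 m and contact force between ring_narrow and ring_medium between 12 and 30 N), for 0.3 s.
At the end, for the whole second after the job is handed in: Wide, medium, narrow ring from the bottom up on the post (within 3 mm of its axis), each flat (tilt under 0.06 rad) on the one below (undersides 13.5 to 18.5 mm apart), the wide one down on the barrel (underside 30 to 44.5 mm above the stand's origin); all released and at rest (horizontal distance between each of ring_wide, ring_medium, ring_narrow and stand below 0.003 m and z of ring_wide in the frame of stand between 0.03 and 0.0445 m and z of ring_medium in the frame of ring_wide between 0.0135 and 0.0185 m and z of ring_narrow in the frame of ring_medium between 0.0135 and 0.0185 m and angle between each of ring_wide, ring_medium, ring_narrow's own z axis and vertical below 0.06 rad and linear speed of each of ring_wide, ring_medium, ring_narrow below 0.02 m/s and not (contact force between ring_wide and the fingers above 0.2 N) and not (contact force between ring_medium and the fingers above 0.2 N) and not (contact force between ring_narrow and the fingers above 0.2 N)); the robot touches nothing.
It fails at once if more than 30 N bears on the post (contact force between stand and anything else above 30 N).
It fails at once if more than 30 N passes from ring to ring (contact force between ring_narrow and ring_medium above 30 N or contact force between ring_medium and ring_wide above 30 N).
It fails at once if a bystander is moved more than 25 mm (distance of any of spray_bottle, blue_bowl, brush, stopcock, trocar, steel_cup from where it was at the start of the episode above 0.025 m).
It also fails if it takes over 67 s, if anything falls off the work surface, if the arm or the gripper's body presses on something with over 40 N, if the wrist force passes 120 N, or if a joint passes its speed limit or range.

## Working session

There is one attempt and no reset: what is moved stays moved. The work goes in short steps, Python scripts to look and compute and a tool call to move; the robot and the scene stay as the last step left them, time stands still between calls to the robot, and variables do not carry over. Pictures are saved under pics/ and viewed, at most 10 in all, crops included, and the job is handed in when it is done.

Besides the shell and the picture viewer there is one more tool, called after ">>>" by a JSON object that holds its "name" and its "arguments". step_arm: Moves the arm, as the interface text tells. Its arguments: {"type":"object","properties":{"series":{"type":"array","items":{"type":"object","properties":{"dr":{"type":"array","items":{"type":"number"}},"dp":{"type":"array","items":{"type":"number"}},"jaw":{"type":"number"}}}},"newtons":{"type":"number"}},"required":["series"]}

```bash
ls; mkdir -p pics
cat > h.py <<'E'
import numpy as np, cv2
from rig import robot
def cam(n):
    p=robot.camera_params(n); R,_=cv2.Rodrigues(np.array(p["rvec"],float)); t=np.array(p["tvec"],float).ravel()
    f=240/np.tan(np.radians(p["fov_y"])/2); return f,p["cx"],p["cy"],R,t
def cloud(n,d):
    f,cx,cy,R,t=cam(n); v,u=np.mgrid[:480,:640]
    P=np.stack([(u-cx)/f*d,(v-cy)/f*d,d],-1); return (P-t)@R
def save(n,img): cv2.imwrite(f"pics/{n}.png",img[...,::-1])
E
python3 - <<'E'
from h import *
for n in("scene","top"):
    i,d=robot.snapshot(n); save(n+"0",i); np.savez(n+"0.npz",i=i,d=d); print(n,robot.camera_params(n))
s=robot.sense(); print(s)
E
```

```text
pics
scene {'fov_y': 43.44350443128663, 'cx': 320.2955208875279, 'cy': 232.0779851698663, 'rvec': array([ 2.01856744,  0.91272657, -0.5068653 ]), 'tvec': array([-0.35127478, -0.15538488,  1.55717129])}
top {'fov_y': 49.36759176420561, 'cx': 326.29424535430326, 'cy': 243.89928932880972, 'rvec': array([ 2.17002896, -2.17518737,  0.08789996]), 'tvec': array([-0.01119471,  0.53252108,  1.12840013])}
{'time_s': 0.1, 'joint_positions': array([ 1.08902149,  0.46826527, -0.01159   ,  1.60349241,  0.00601701,
        1.07144389, -0.05628528]), 'joint_vel': array([ 4.11142524e-04, -2.29293371e-03,  5.31892584e-05, -3.70843501e-03,
        4.90963602e-04,  5.73841928e-04, -2.48438794e-04]), 'joint_efforts': array([ 7.76247889e-04, -5.21646023e+01, -1.24834347e-02, -2.44367856e+01,
       -5.67623985e-02,  1.40570733e-02,  8.45250270e-05]), 'ee_pos': array([ 0.27584738, -0.58799288,  0.21376729]), 'tool_rot': array([ 9.76036439e-01,  2.17605722e-01, -2.36773714e-04, -7.51103597e-04]), 'force': array([-0.03790293, -0.13985209,  0.39323076]), 'ft_torque': array([-0.02507967, -0.00615527, -0.0051918 ]), 'finger_force': 0.0, 'opening': 1.002337477590075}
```

View pics/scene0.png

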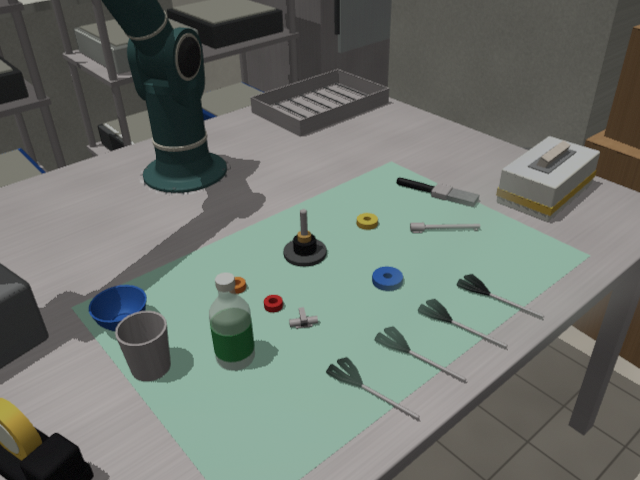

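View pics/top0.png

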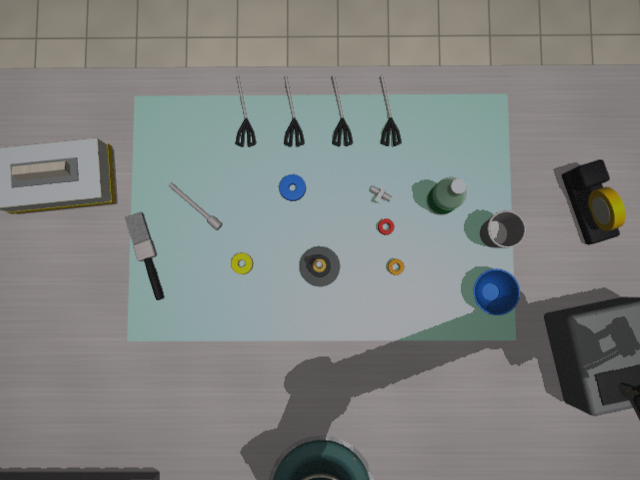

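The top view shows the blue ring at (292,187), yellow (241,264), orange (396,267), a red decoy (386,227), and the stand at (319,266). Next I measure these.

```bash
cat >> h.py <<'E'
HS={"wide":(105,118,150,60),"medium":(24,33,150,60),"narrow":(9,20,150,60)}
ROI={"top":{"wide":(292,187),"medium":(241,264),"narrow":(396,267)},"scene":{"wide":(388,278),"medium":(367,221),"narrow":(238,285)}}
def ray(n,uv,z):
    f,cx,cy,R,t=cam(n); c=-R.T@t; r=R.T@np.array([(uv[0]-cx)/f,(uv[1]-cy)/f,1]); return c+r*(z-c[2])/r[2]
E
python3 - <<'E'
from h import *
for n in("top","scene"):
    z=np.load(n+"0.npz"); i,d=z["i"],z["d"]; P=cloud(n,d)
    hsv=cv2.cvtColor(i,cv2.COLOR_RGB2HSV)
    print(n,"table z",np.median(P[300:330,150:280,2]) if n=="top" else np.median(P[240:270,450:500,2]))
    for k,(u,v) in ROI[n].items():
        sub=hsv[v-25:v+25,u-30:u+30].reshape(-1,3); c=hsv[v-3:v+3,u+7:u+11] 
        lo,hi,s,_=HS[k]
        m=(abs(hsv[...,0].astype(int)-(lo+hi)/2)<=(hi-lo)/2+2)&(hsv[...,1]>s)&(hsv[...,2]>60)
        b=np.zeros_like(m); b[v-25:v+25,u-30:u+30]=1; m&=b
        p=P[m]; zt=np.percentile(p[:,2],[5,50,90]); q=p[p[:,2]>zt[1]-.004] 
        top=(q.min(0)+q.max(0))/2
        cc,r=cv2.minEnclosingCircle(q[:,:2].astype(np.float32)*1000)
        print(n,k,m.sum(),"z",zt.round(4),"mid",top.round(4),"circ",np.round(cc,1),round(r,1))
    # stand
    u,v=(319,266) if n=="top" else (304,240)
    p=P[v-60:v+45,u-45:u+45].reshape(-1,3); ok=(abs(p[:,0]-.5)<.2)
    for a,bb in((.009,.015),(.033,.045),(.046,.062),(.095,.115)):
        q=p[(p[:,2]>a)&(p[:,2]<bb)]
        if len(q)>5:
            cc,r=cv2.minEnclosingCircle(q[:,:2].astype(np.float32)*1000); print(n,"stand",a,len(q),q.mean(0).round(4),np.round(cc,1),round(r,1))
    if n=="top":
        big=cv2.resize(i[226:306,279:359],None,fx=6,fy=6,interpolation=cv2.INTER_NEAREST)
        sm=i[190:270,264:344]
z=np.load("scene0.npz");b2=cv2.resize(z["i"][195:275,264:304+40],None,fx=4,fy=4,interpolation=cv2.INTER_NEAREST)
b1=cv2.resize(np.load("top0.npz")["i"][226:306,279:359],None,fx=4,fy=4,interpolation=cv2.INTER_NEAREST)
save("stand",np.hstack([b1,b2]))
E
```

```text
top table z 0.0026930065538016577
top wide 485 z [0.0129 0.0179 0.0208] mid [0.56   0.0351 0.5924] circ [559.8  26.2] 137.3
top medium 300 z [0.0136 0.0177 0.0205] mid [0.4912 0.1758 0.0189] circ [490.9 175.9] 23.4
top narrow 135 z [0.0139 0.0181 0.0213] mid [ 0.4826 -0.1647  0.0189] circ [ 482.8 -164.7] 16.8
top stand 0.009 618 [0.4858 0.0018 0.0128] [4.903e+02 2.000e-01] 127.1
top stand 0.033 237 [0.4849 0.0025 0.0404] [485.    2.7] 23.8
top stand 0.046 92 [0.4838 0.0024 0.0532] [480.7   3. ] 17.9
top stand 0.095 40 [0.4849 0.0022 0.1089] [485.2   2.6] 7.0
scene table z 0.000635966359328599
scene wide 411 z [0.0094 0.0155 0.0175] mid [ 0.9557 -0.2642  0.3773] circ [ 962.3 -266.5] 474.6
scene medium 146 z [0.0055 0.0124 0.0162] mid [ 0.8787 -0.2121  0.3756] circ [ 879.  -218.2] 567.0
scene narrow 140 z [0.0042 0.0138 0.0165] mid [ 0.5558 -0.2046  0.0834] circ [ 555.8 -207.5] 100.8
scene stand 0.009 524 [ 0.4968 -0.006   0.0118] [487.5   2.1] 46.3
scene stand 0.033 202 [ 0.4935 -0.003   0.0382] [486.8   0.6] 27.5
scene stand 0.046 104 [ 0.4902 -0.0007  0.0521] [485.8   2.2] 14.9
scene stand 0.095 53 [4.884e-01 4.000e-04 1.035e-01] [486.4   3. ] 9.7
```

View pics/stand.png

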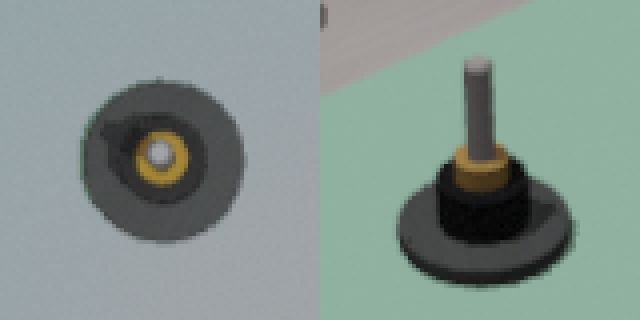

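The crop shows the post tip at the stand centre and the brass plunger proud of the barrel. Next I refine the centres with a projected-silhouette fit.

```bash
cat >> h.py <<'E'
from scipy.optimize import least_squares
def hull_c(pts):
    h=cv2.convexHull(np.asarray(pts,np.float32)); m=cv2.moments(h); return np.array([m["m10"],m["m01"]])/m["m00"]
def proj(n,X):
    f,cx,cy,R,t=cam(n); c=X@R.T+t; return c[:,:2]/c[:,2:]*f+[cx,cy]
def cyl(x,y,r,z0,z1):
    a=np.linspace(0,2*np.pi,60,endpoint=False); return np.array([[x+r*np.cos(b),y+r*np.sin(b),z] for z in(z0,z1) for b in a])
def fit(n,mask,r,z0,z1,g=(.5,0)):
    l,lab,st,_=cv2.connectedComponentsWithStats(mask.astype(np.uint8)); k=1+np.argmax(st[1:,4])
    v,u=np.nonzero(lab==k); c=hull_c(np.stack([u,v],1))
    s=least_squares(lambda q:hull_c(proj(n,cyl(q[0],q[1],r,z0,z1)))-c,g).x
    ext=np.ptp(proj(n,cyl(s[0],s[1],r,z0,z1)),axis=0); return s,(np.ptp(u)+1,np.ptp(v)+1),ext
def cmask(i,n,k,uv=None,w=30):
    hsv=cv2.cvtColor(i,cv2.COLOR_RGB2HSV).astype(int); lo,hi,s,_=HS[k]; u,v=uv or ROI[n][k]
    m=(hsv[...,0]>=lo-2)&(hsv[...,0]<=hi+2)&(hsv[...,1]>s-30)&(hsv[...,2]>40); b=np.zeros_like(m); b[v-w:v+w,u-w:u+w]=1; return m&b
RAD={"wide":.03,"medium":.024,"narrow":.018}
E
python3 - <<'E'
from h import *
for n in("top","scene"):
    z=np.load(n+"0.npz"); i=z["i"]
    for k in RAD:
        s,e,x=fit(n,cmask(i,n,k),RAD[k],0,.016); print(n,k,s.round(4),e,x.round(1))
    hsv=cv2.cvtColor(i,cv2.COLOR_RGB2HSV).astype(int); g=i.max(2).astype(int)
    b=np.zeros(g.shape,bool)
    if n=="top":
        b[220:312,273:365]=1; m=b&(g<110); print("disc",fit(n,m,.045,0,.012))
        b[:]=0;b[254:274,310:328]=1; m=b&(g>130)&(hsv[...,1]<60); v,u=np.nonzero(m); print("tip px",u.mean(),v.mean(),np.ptp(u)+1,np.ptp(v)+1,ray(n,(u.mean(),v.mean()),.108))
    else:
        b[200:275,275:335]=1; b[:228]=0; m=b&(hsv[...,1]<60)&(g<100); print("disc?",m.sum())
        b[:]=0;b[205:233,294:314]=1; m=b&(hsv[...,1]<40)&(g>60);v,u=np.nonzero(m);
        for r in range(205,233,3): 
            c=u[v==r]; print(r,c.min() if len(c) else 0,c.max() if len(c) else 0,end="; ")
        print("predicted", proj(n,np.array([[.485,.0025,.108],[.485,.0025,.08]])))
d=np.load("top0.npz")["d"];P=cloud("top",d)
for nm,(u,v) in dict(bottle=(457,186),botbase=(440,205),cup=(502,230)).items(): print(nm,P[v,u])
E
```

```text
top wide [0.6627 0.0648] (np.int64(27), np.int64(27)) [27.1 27.6]
top medium [0.4914 0.177 ] (np.int64(22), np.int64(21)) [22.7 21.9]
top narrow [ 0.483  -0.1658] (np.int64(16), np.int64(16)) [17.1 16.5]
disc (array([0.48487854, 0.00331035]), (np.int64(40), np.int64(40)), array([40.53454161, 40.57354766]))
tip px 318.72727272727275 263.5 5 6 [0.48496502 0.00240835 0.108     ]
scene wide [0.6583 0.0657] (np.int64(31), np.int64(23)) [31.4 25.8]
scene medium [0.49   0.1775] (np.int64(20), np.int64(16)) [21.8 17.9]
scene narrow [ 0.4852 -0.1597] (np.int64(11), np.int64(16)) [19.5 18.3]
disc? 938
205 294 295; 208 302 304; 211 300 306; 214 300 306; 217 300 306; 220 300 306; 223 300 306; 226 300 306; 229 301 306; 232 297 306; predicted [[302.63742904 210.11434765]
 [303.13797659 221.9460073 ]]
bottle [ 0.63093667 -0.26653257  0.17312998]
botbase [ 0.60652158 -0.24930184  0.09604971]
cup [ 0.56407136 -0.4053937   0.00730466]
```

>>> {"name": "step_arm", "arguments": {"series": [{"dp":[314,-214,40],"dr":[0,0,25.1],"jaw":80},{"dp":[314,-214,40],"dr":[0,0,25.1],"jaw":80},{"dp":[314,-214,40],"dr":[0,0,25.1],"jaw":80},{"dp":[314,-214,40],"dr":[0,0,25.1],"jaw":80},{"dp":[314,-214,40],"dr":[0,0,25.1],"jaw":80},{"dp":[314,-214,40],"dr":[0,0,25.1],"jaw":80},{"dp":[314,-214,40],"dr":[0,0,25.1],"jaw":80},{"dp":[314,-214,40],"dr":[0,0,25.1],"jaw":80},{"dp":[314,-214,40],"dr":[0,0,25.1],"jaw":80},{"dp":[314,-214,40],"dr":[0,0,25.1],"jaw":80}], "newtons": 20}}

```text
time_s: 0.93
ee_pos: [0.4728, -0.2534, 0.1738]
tool_rot: [1.0, 0.005, 0.0, -0.002]
force: [-0.1, 0.8, -0.3]
opening: 0.866
finger_force: 0.0
```

>>> {"name": "step_arm", "arguments": {"series": [{"dp":[190,-318,60],"dr":[0,0,0],"jaw":80},{"dp":[190,-318,60],"dr":[0,0,0],"jaw":80},{"dp":[190,-318,60],"dr":[0,0,0],"jaw":80},{"dp":[190,-318,60],"dr":[0,0,0],"jaw":80},{"dp":[190,-318,60],"dr":[0,0,0],"jaw":80},{"dp":[190,-318,60],"dr":[0,0,0],"jaw":80},{"dp":[190,-318,60],"dr":[0,0,0],"jaw":80},{"dp":[190,-318,60],"dr":[0,0,0],"jaw":80},{"dp":[190,-318,60],"dr":[0,0,0],"jaw":80},{"dp":[190,-318,60],"dr":[0,0,0],"jaw":80}]}}

```text
time_s: 1.77
ee_pos: [0.6605, 0.0675, 0.1126]
tool_rot: [1.0, 0.006, -0.0, -0.003]
force: [-0.1, 0.8, 0.3]
opening: 0.868
finger_force: 0.0
```

>>> {"name": "step_arm", "arguments": {"series": [{"dp":[0,0,0],"jaw":80},{"dp":[0,0,0],"jaw":80}]}}

```text
invalid input at $.series[0]: expected keys dr, dp, jaw
```

>>> {"name": "step_arm", "arguments": {"series": [{"dp":[2,2.5,40],"dr":[0,0,0.7],"jaw":80},{"dp":[2,2.5,80],"dr":[0,0,0.7],"jaw":80},{"dp":[2,2.5,98],"dr":[0,0,0.7],"jaw":80},{"dp":[2,2.5,107],"dr":[0,0,0.7],"jaw":80},{"dp":[2,2.5,107],"dr":[0,0,0.7],"jaw":80},{"dp":[2,2.5,107],"dr":[0,0,0.7],"jaw":80}]}}

```text
time_s: 2.27
ee_pos: [0.6617, 0.0541, 0.008]
tool_rot: [1.0, -0.006, 0.0, -0.0]
force: [0.1, 0.5, 1.2]
opening: 0.875
finger_force: 0.0
```

Run:
```python
from h import *
i,d=robot.snapshot("scene"); u,v=388,278
save("g1",cv2.resize(i[v-70:v+50,u-80:u+80],None,fx=4,fy=4,interpolation=cv2.INTER_CUBIC))
```

```text
(no output)
```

View pics/g1.png

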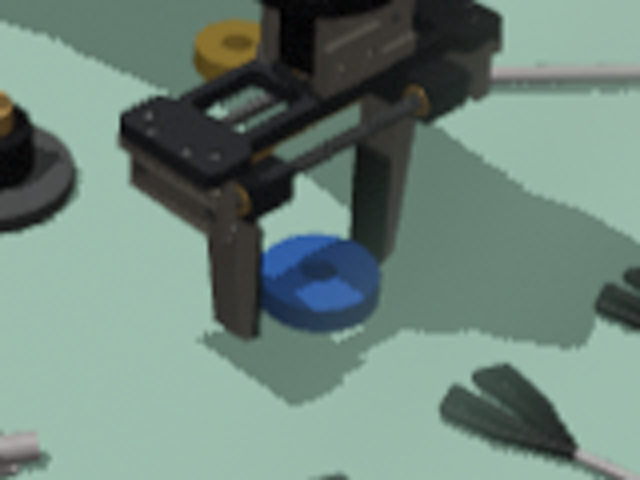

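The gripper straddles the ring but sits about 11 mm off in y, because the earlier reading was taken before the arm settled. I'll correct that and close.

>>> {"name": "step_arm", "arguments": {"series": [{"dp":[1,-6,1],"dr":[0,0,-0.7],"jaw":80},{"dp":[1,-11,1],"dr":[0,0,-0.7],"jaw":80},{"dp":[1,-11,1],"dr":[0,0,-0.7],"jaw":80},{"dp":[1,-11,1],"dr":[0,0,-0.7],"jaw":80},{"dp":[1,-11,1],"dr":[0,0,-0.7],"jaw":58},{"dp":[1,-11,1],"dr":[0,0,-0.7],"jaw":56},{"dp":[1,-11,1],"dr":[0,0,-0.7],"jaw":54},{"dp":[1,-11,1],"dr":[0,0,-0.7],"jaw":54},{"dp":[1,-11,1],"dr":[0,0,-0.7],"jaw":54},{"dp":[1,-11,1],"dr":[0,0,-0.7],"jaw":54}], "newtons": 20}}

```text
time_s: 3.15
ee_pos: [0.6624, 0.0649, 0.0066]
tool_rot: [1.0, 0.0, -0.0, 0.0]
force: [-0.1, -0.6, 1.7]
opening: 0.645
finger_force: 20.0
```

>>> {"name": "step_arm", "arguments": {"series": [{"dp":[0,0,-40],"dr":[0,0,0],"jaw":54},{"dp":[0,0,-80],"dr":[0,0,0],"jaw":54},{"dp":[0,0,-120],"dr":[0,0,0],"jaw":54},{"dp":[-30,12,-126],"dr":[0,0,0],"jaw":54},{"dp":[-65,24,-126],"dr":[0,0,0],"jaw":54},{"dp":[-100,36,-126],"dr":[0,0,0],"jaw":54},{"dp":[-135,48,-126],"dr":[0,0,0],"jaw":54},{"dp":[-165,58,-126],"dr":[0,0,0],"jaw":54},{"dp":[-177.5,62,-126],"dr":[0,0,0],"jaw":54},{"dp":[-177.5,62,-126],"dr":[0,0,0],"jaw":54}]}}

```text
time_s: 3.98
ee_pos: [0.4816, 0.0018, 0.1325]
tool_rot: [1.0, -0.001, -0.001, 0.0]
force: [0.3, -0.4, -0.6]
opening: 0.646
finger_force: 20.0
```

>>> {"name": "step_arm", "arguments": {"series": [{"dp":[0,0,0],"dr":[0,0,0],"jaw":54},{"dp":[0,0,0],"dr":[0,0,0],"jaw":54},{"dp":[0,0,0],"dr":[0,0,0],"jaw":54}]}}

```text
time_s: 4.23
ee_pos: [0.4862, 0.0038, 0.1326]
tool_rot: [1.0, 0.001, 0.001, -0.0]
force: [1.4, 0.5, -0.2]
opening: 0.649
finger_force: 20.0
```

Run:
```python
from h import *
s=robot.sense(); print(s["ee_pos"],s["tool_rot"],s["force"],s["opening"])
i,d=robot.snapshot("scene"); t,_=robot.snapshot("top"); np.savez("s1.npz",i=i,d=d,t=t)
u,v=304,220
a=cv2.resize(i[v-70:v+50,u-50:u+50],None,fx=4,fy=4,interpolation=cv2.INTER_CUBIC)
b=cv2.resize(t[206:326,269:369],None,fx=4,fy=4,interpolation=cv2.INTER_CUBIC)
save("s1",np.hstack([a,b])[:, :800])
```

```text
[0.48624731 0.00375634 0.13264482] [ 9.99999626e-01  6.77656100e-04  5.04724813e-04 -1.84709540e-04] [ 1.41183373  0.48391594 -0.206751  ] 0.6489886088408988
```

View pics/s1.png

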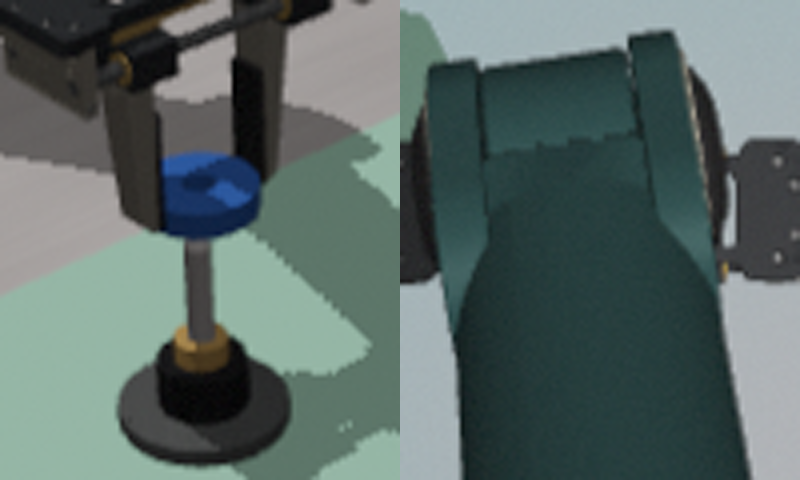

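The picture shows the ring held just above the post tip, at crop (205,195), with the post axis near column 199. The top view is blocked by the arm. Next I compare the scene image with the predicted outline.

Run:
```python
from h import *
i=np.load("s1.npz")["i"]; n="scene"
hsv=cv2.cvtColor(i,cv2.COLOR_RGB2HSV).astype(int)
m=cmask(i,n,"wide",(304,195),30); v,u=np.nonzero(m); print("blue",u.min(),u.max(),v.min(),v.max(),m.sum())
for zb in (.124,.126,.128):
    q=proj(n,cyl(.4862,.0038,.03,zb,zb+.016)); print("pred",zb,q.min(0).round(1),q.max(0).round(1))
def edges(I,rows):
    g=I.astype(float).sum(2)
    for r in rows: print(r,g[r,294:312].astype(int))
edges(i,[214,218,222,226]); 
i0=np.load("scene0.npz")["i"]; edges(i0,[212,216,220,224])
for x,y in((.485,.003),(.486,.003)):
  for z in(.108,.09,.07):
    q=proj(n,cyl(x,y,.00725,z,z)); print(x,y,z,"post L/R",q[:,0].min().round(1),q[:,0].max().round(1),"row",q[:,1].mean().round(1),q[:,1].min().round(1))
f,cx,cy,R,t=cam(n); print("img u dir per mm world x,y,z",[(proj(n,np.array([[.485,.003,.12]])+1e-3*np.eye(3)[k])-proj(n,np.array([[.485,.003,.12]]))).round(3) for k in range(3)])
```

```text
blue 294 318 188 209 456
pred 0.124 [287.6 188.4] [318.5 211.4]
pred 0.126 [287.5 187.6] [318.5 210.5]
pred 0.128 [287.4 186.7] [318.5 209.6]
214 [497 498 496 497 497 463 169 183 187 200 199 193 268 439 498 496 496 496]
218 [497 496 497 497 496 466 244 182 186 197 202 196 241 389 497 496 498 496]
222 [498 496 496 496 495 474 317 178 189 194 201 197 238 391 497 496 497 497]
226 [495 496 495 496 497 480 359 182 191 196 200 202 211 346 497 497 497 497]
212 [481 480 480 481 483 454 305 363 372 363 345 301 286 424 480 480 480 479]
216 [480 481 483 480 480 452 247 220 215 202 194 187 246 403 480 481 481 480]
220 [480 479 480 478 480 456 308 223 215 203 196 184 225 374 482 481 482 482]
224 [483 480 480 480 480 460 338 227 220 206 196 185 204 328 481 480 480 481]
0.485 0.003 0.108 post L/R 299.2 306.5 row 210.0 208.1
0.485 0.003 0.09 post L/R 299.5 306.8 row 217.7 215.7
0.485 0.003 0.07 post L/R 299.9 307.1 row 226.0 224.0
0.486 0.003 0.108 post L/R 299.5 306.8 row 210.2 208.3
0.486 0.003 0.09 post L/R 299.8 307.1 row 217.9 215.9
0.486 0.003 0.07 post L/R 300.2 307.4 row 226.2 224.2
img u dir per mm world x,y,z [array([[0.323, 0.198]]), array([[ 0.393, -0.181]]), array([[-0.018, -0.433]])]
```

The scene view agrees with the post at (0.485, 0.003) and with the ring under the tool. I'll descend gently with a soft grip, so the ring slips before the post is overloaded.

>>> {"name": "step_arm", "arguments": {"series": [{"dp":[0,0,5],"dr":[0,0,0],"jaw":54},{"dp":[0,0,10],"dr":[0,0,0],"jaw":54},{"dp":[0,0,14],"dr":[0,0,0],"jaw":54},{"dp":[0,0,16],"dr":[0,0,0],"jaw":54},{"dp":[0,0,17],"dr":[0,0,0],"jaw":54},{"dp":[0,0,18],"dr":[0,0,0],"jaw":54},{"dp":[0,0,19],"dr":[0,0,0],"jaw":54},{"dp":[0,0,20],"dr":[0,0,0],"jaw":54},{"dp":[0,0,21],"dr":[0,0,0],"jaw":54},{"dp":[0,0,21],"dr":[0,0,0],"jaw":54}], "newtons": 10}}

```text
time_s: 5.17
ee_pos: [0.4849, 0.0031, 0.1115]
tool_rot: [1.0, 0.0, -0.0, 0.0]
force: [-0.3, -0.5, 0.1]
opening: 0.648
finger_force: 10.0
```

>>> {"name": "step_arm", "arguments": {"series": [{"dp":[0,0,1],"dr":[0,0,0],"jaw":54},{"dp":[0,0,2],"dr":[0,0,0],"jaw":54},{"dp":[0,0,3],"dr":[0,0,0],"jaw":54},{"dp":[0,0,4],"dr":[0,0,0],"jaw":54},{"dp":[0,0,5],"dr":[0,0,0],"jaw":54},{"dp":[0,0,6],"dr":[0,0,0],"jaw":54},{"dp":[0,0,7],"dr":[0,0,0],"jaw":54},{"dp":[0,0,8],"dr":[0,0,0],"jaw":54}]}}

```text
time_s: 5.83
ee_pos: [0.4849, 0.0032, 0.1035]
tool_rot: [1.0, 0.0, -0.0, 0.0]
force: [0.8, 0.3, 0.4]
opening: 0.653
finger_force: 10.0
```

>>> {"name": "step_arm", "arguments": {"series": [{"dp":[0,0,5],"dr":[0,0,0],"jaw":54},{"dp":[0,0,11],"dr":[0,0,0],"jaw":54},{"dp":[0,0,18],"dr":[0,0,0],"jaw":54},{"dp":[0,0,25],"dr":[0,0,0],"jaw":54},{"dp":[0,0,31],"dr":[0,0,0],"jaw":54},{"dp":[0,0,34],"dr":[0,0,0],"jaw":54},{"dp":[0,0,36],"dr":[0,0,0],"jaw":54},{"dp":[0,0,37],"dr":[0,0,0],"jaw":54},{"dp":[0,0,38],"dr":[0,0,0],"jaw":54},{"dp":[0,0,39],"dr":[0,0,0],"jaw":54}]}}

```text
time_s: 6.67
ee_pos: [0.4851, 0.0031, 0.0647]
tool_rot: [1.0, 0.0, 0.0, 0.0]
force: [-1.0, -0.2, -0.3]
opening: 0.649
finger_force: 10.0
```

>>> {"name": "step_arm", "arguments": {"series": [{"dp":[0,0,1],"dr":[0,0,0],"jaw":54},{"dp":[0,0,2],"dr":[0,0,0],"jaw":54},{"dp":[0,0,3],"dr":[0,0,0],"jaw":54},{"dp":[0,0,4],"dr":[0,0,0],"jaw":54},{"dp":[0,0,5],"dr":[0,0,0],"jaw":54}]}}

```text
time_s: 7.08
ee_pos: [0.485, 0.0032, 0.0595]
tool_rot: [1.0, 0.0, 0.0, 0.0]
force: [0.9, -0.0, -0.5]
opening: 0.648
finger_force: 10.0
```

>>> {"name": "step_arm", "arguments": {"series": [{"dp":[0,0,0],"dr":[0,0,0],"jaw":72},{"dp":[0,0,0],"dr":[0,0,0],"jaw":72},{"dp":[0,0,0],"dr":[0,0,0],"jaw":72},{"dp":[0,0,-20],"dr":[0,0,0],"jaw":72},{"dp":[0,0,-50],"dr":[0,0,0],"jaw":72},{"dp":[0,0,-75],"dr":[0,0,0],"jaw":72},{"dp":[1,-30,-75],"dr":[0,0,0],"jaw":72},{"dp":[3,-70,-75],"dr":[0,0,0],"jaw":72},{"dp":[4,-110,-75],"dr":[0,0,0],"jaw":72},{"dp":[5,-145,-75],"dr":[0,0,0],"jaw":72}]}}

```text
time_s: 7.92
ee_pos: [0.4899, 0.1504, 0.1352]
tool_rot: [1.0, 0.0, 0.001, -0.0]
force: [0.9, -0.4, 0.4]
opening: 0.783
finger_force: 0.0
```

>>> {"name": "step_arm", "arguments": {"series": [{"dp":[0.5,-22,0],"dr":[0,0,0],"jaw":70},{"dp":[0.5,-29,20],"dr":[0,0,0],"jaw":70},{"dp":[0.5,-29,55],"dr":[0,0,0],"jaw":70},{"dp":[0.5,-29,90],"dr":[0,0,0],"jaw":70},{"dp":[0.5,-29,110],"dr":[0,0,0],"jaw":70},{"dp":[0.5,-29,120],"dr":[0,0,0],"jaw":70},{"dp":[0.5,-29,127],"dr":[0,0,0],"jaw":70},{"dp":[0.5,-29,127],"dr":[0,0,0],"jaw":70},{"dp":[0.5,-29,127],"dr":[0,0,0],"jaw":70}]}}

```text
time_s: 8.67
ee_pos: [0.4911, 0.1774, 0.0083]
tool_rot: [1.0, 0.0, 0.001, -0.0]
force: [0.2, -0.0, 0.5]
opening: 0.761
finger_force: 0.0
```

Run:
```python
from h import *
i,d=robot.snapshot("scene"); i0=np.load("scene0.npz")["i"]
n="scene"; m=cmask(i,n,"wide",(304,232),30); v,u=np.nonzero(m); print("blue",u.min(),u.max(),v.min(),v.max())
for zb in (.05,.053,.056):
    q=proj(n,cyl(.485,.003,.03,zb,zb+.016)); print("pred",zb,q.min(0).round(1),q.max(0).round(1))
save("m1",cv2.resize(i[150:270,270:430],None,fx=4,fy=4,interpolation=cv2.INTER_CUBIC))
```

```text
blue 290 318 220 241
pred 0.05 [288.7 219.5] [318.6 242.7]
pred 0.053 [288.6 218.3] [318.6 241.5]
pred 0.056 [288.6 217.1] [318.5 240.3]
```

View pics/m1.png

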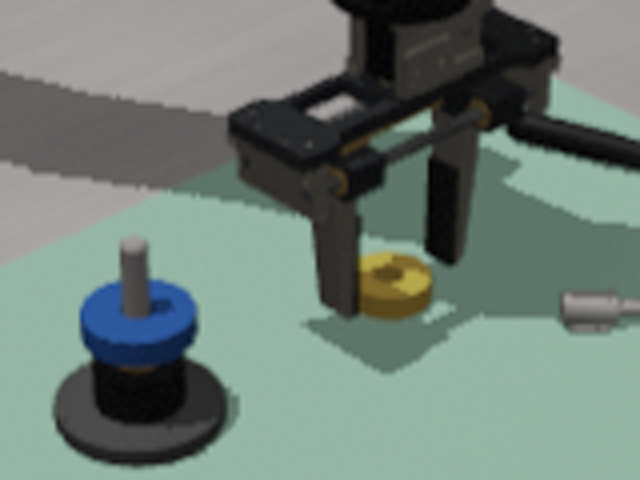

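The wide ring sits flat on the plunger (crop 138,320), and the fingers straddle the yellow ring (crop 392,285). Closing, then lifting over the post.

>>> {"name": "step_arm", "arguments": {"series": [{"dp":[0,0,1.5],"dr":[0,0,0],"jaw":50},{"dp":[0,0,1.5],"dr":[0,0,0],"jaw":46},{"dp":[0,0,1.5],"dr":[0,0,0],"jaw":42},{"dp":[0,0,1.5],"dr":[0,0,0],"jaw":42},{"dp":[0,0,1.5],"dr":[0,0,0],"jaw":42},{"dp":[0,0,1.5],"dr":[0,0,0],"jaw":42},{"dp":[0,0,1.5],"dr":[0,0,0],"jaw":42}], "newtons": 20}}

```text
time_s: 9.3
ee_pos: [0.4907, 0.1772, 0.0066]
tool_rot: [1.0, 0.0, 0.0, -0.0]
force: [-1.0, -1.2, 6.0]
opening: 0.51
finger_force: 20.0
```

>>> {"name": "step_arm", "arguments": {"series": [{"dp":[0,0,-40],"dr":[0,0,0],"jaw":42},{"dp":[0,0,-80],"dr":[0,0,0],"jaw":42},{"dp":[0,0,-115],"dr":[0,0,0],"jaw":42},{"dp":[0,25,-125],"dr":[0,0,0],"jaw":42},{"dp":[-2,60,-125],"dr":[0,0,0],"jaw":42},{"dp":[-3,95,-125],"dr":[0,0,0],"jaw":42},{"dp":[-4,130,-125],"dr":[0,0,0],"jaw":42},{"dp":[-5,155,-125],"dr":[0,0,0],"jaw":42},{"dp":[-6,170,-125],"dr":[0,0,0],"jaw":42},{"dp":[-6,174.2,-125],"dr":[0,0,0],"jaw":42}]}}

```text
time_s: 10.13
ee_pos: [0.4839, -0.0003, 0.1309]
tool_rot: [1.0, -0.002, -0.0, 0.001]
force: [0.1, 0.1, -0.9]
opening: 0.502
finger_force: 20.0
```

>>> {"name": "step_arm", "arguments": {"series": [{"dp":[0,0,0],"dr":[0,0,0],"jaw":42},{"dp":[0,0,0],"dr":[0,0,0],"jaw":42},{"dp":[0,0,0],"dr":[0,0,0],"jaw":42},{"dp":[0,0,0],"dr":[0,0,0],"jaw":42}]}}

```text
time_s: 10.47
ee_pos: [0.4845, 0.0045, 0.131]
tool_rot: [1.0, 0.002, -0.0, -0.0]
force: [0.7, 0.1, -1.3]
opening: 0.506
finger_force: 20.0
```

Run:
```python
from h import *
s=robot.sense(); x,y,zt=s["ee_pos"]; print(s["ee_pos"])
i,_=robot.snapshot("scene"); n="scene"; m=cmask(i,n,"medium",(304,195),30); m[210:]=0; v,u=np.nonzero(m); print("yel",u.min(),u.max(),v.min(),v.max())
q=proj(n,cyl(x,y,.024,zt-.007,zt+.009)); print("pred",q.min(0).round(1),q.max(0).round(1))
```

```text
[0.48449585 0.00453979 0.13101033]
yel 296 315 190 207
pred [290.4 189.5] [315.2 209.2]
```

Run:
```python
from h import *
i,_=robot.snapshot("scene"); np.savez("s2.npz",i=i)
save("s2",cv2.resize(i[165:245,260:350],None,fx=7,fy=7,interpolation=cv2.INTER_CUBIC)); print(robot.sense()["ee_pos"],robot.sense()["opening"])
```

```text
[0.48446323 0.00412158 0.13099797] 0.5058268108241283
```

View pics/s2.png

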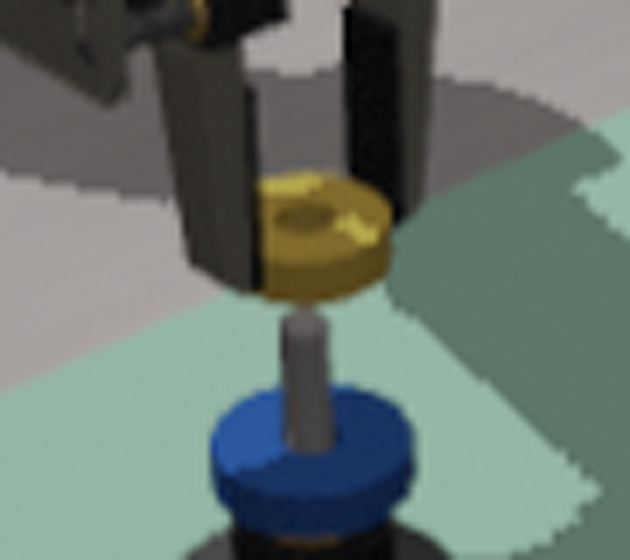

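The medium ring is held level above the post, with its bore at crop (305,216) and the post tip at (304,315). Lowering gently.

>>> {"name": "step_arm", "arguments": {"series": [{"dp":[0,0,5],"dr":[0,0,0],"jaw":42},{"dp":[0,0,10],"dr":[0,0,0],"jaw":42},{"dp":[0,0,13],"dr":[0,0,0],"jaw":42},{"dp":[0,0,15],"dr":[0,0,0],"jaw":42},{"dp":[0,0,16],"dr":[0,0,0],"jaw":42},{"dp":[0,0,17],"dr":[0,0,0],"jaw":42},{"dp":[0,0,18],"dr":[0,0,0],"jaw":42},{"dp":[0,0,19],"dr":[0,0,0],"jaw":42},{"dp":[0,0,20],"dr":[0,0,0],"jaw":42},{"dp":[0,0,20],"dr":[0,0,0],"jaw":42}], "newtons": 10}}

```text
time_s: 11.4
ee_pos: [0.4844, 0.0029, 0.111]
tool_rot: [1.0, 0.0, -0.0, 0.0]
force: [-0.1, -0.7, -0.6]
opening: 0.509
finger_force: 10.0
```

>>> {"name": "step_arm", "arguments": {"series": [{"dp":[0,0,1],"dr":[0,0,0],"jaw":42},{"dp":[0,0,2],"dr":[0,0,0],"jaw":42},{"dp":[0,0,3],"dr":[0,0,0],"jaw":42}]}}

```text
time_s: 11.65
ee_pos: [0.4845, 0.0029, 0.108]
tool_rot: [1.0, 0.0, 0.0, 0.0]
force: [0.6, -0.1, -0.6]
opening: 0.514
finger_force: 10.0
```

>>> {"name": "step_arm", "arguments": {"series": [{"dp":[0,0,1],"dr":[0,0,0],"jaw":42},{"dp":[0,0,2],"dr":[0,0,0],"jaw":42},{"dp":[0,0,3],"dr":[0,0,0],"jaw":42},{"dp":[0,0,5],"dr":[0,0,0],"jaw":42},{"dp":[0,0,8],"dr":[0,0,0],"jaw":42},{"dp":[0,0,13],"dr":[0,0,0],"jaw":42},{"dp":[0,0,18],"dr":[0,0,0],"jaw":42},{"dp":[0,0,22],"dr":[0,0,0],"jaw":42},{"dp":[0,0,25],"dr":[0,0,0],"jaw":42},{"dp":[0,0,27],"dr":[0,0,0],"jaw":42}]}}

```text
time_s: 12.48
ee_pos: [0.4841, 0.003, 0.0804]
tool_rot: [1.0, 0.0, -0.0, 0.0]
force: [0.7, 0.9, 0.0]
opening: 0.51
finger_force: 10.0
```

>>> {"name": "step_arm", "arguments": {"series": [{"dp":[0,0,0.7],"dr":[0,0,0],"jaw":42},{"dp":[0,0,1.4],"dr":[0,0,0],"jaw":42},{"dp":[0,0,2.1],"dr":[0,0,0],"jaw":42},{"dp":[0,0,2.8],"dr":[0,0,0],"jaw":42},{"dp":[0,0,3.5],"dr":[0,0,0],"jaw":42},{"dp":[0,0,4.2],"dr":[0,0,0],"jaw":42}]}}

```text
time_s: 12.98
ee_pos: [0.4845, 0.0029, 0.0769]
tool_rot: [1.0, 0.0, 0.0, 0.0]
force: [0.3, -0.1, -0.4]
opening: 0.51
finger_force: 10.0
```

>>> {"name": "step_arm", "arguments": {"series": [{"dp":[0,0,0.6],"dr":[0,0,0],"jaw":42},{"dp":[0,0,1.2],"dr":[0,0,0],"jaw":42},{"dp":[0,0,1.8],"dr":[0,0,0],"jaw":42}]}}

```text
time_s: 13.23
ee_pos: [0.4845, 0.0029, 0.075]
tool_rot: [1.0, 0.0, 0.0, 0.0]
force: [0.1, 0.6, -0.7]
opening: 0.507
finger_force: 10.0
```

>>> {"name": "step_arm", "arguments": {"series": [{"dp":[0,0,0],"dr":[0,0,0],"jaw":62},{"dp":[0,0,0],"dr":[0,0,0],"jaw":62},{"dp":[0,0,0],"dr":[0,0,0],"jaw":62},{"dp":[0,0,-10],"dr":[0,0,0],"jaw":62},{"dp":[0,0,-35],"dr":[0,0,0],"jaw":62},{"dp":[0,0,-60],"dr":[0,0,0],"jaw":62},{"dp":[0,35,-65],"dr":[0,0,0],"jaw":62},{"dp":[0,70,-65],"dr":[0,0,0],"jaw":62},{"dp":[0,105,-65],"dr":[0,0,0],"jaw":62},{"dp":[-1,140,-65],"dr":[0,0,0],"jaw":58}]}}

```text
time_s: 14.07
ee_pos: [0.4839, -0.1385, 0.1414]
tool_rot: [1.0, 0.001, 0.001, 0.0]
force: [-0.0, 0.4, 0.2]
opening: 0.638
finger_force: 0.0
```

>>> {"name": "step_arm", "arguments": {"series": [{"dp":[0,22,0],"dr":[0,0,0],"jaw":56},{"dp":[0,28.5,20],"dr":[0,0,0],"jaw":56},{"dp":[0,28.5,55],"dr":[0,0,0],"jaw":56},{"dp":[0,28.5,90],"dr":[0,0,0],"jaw":56},{"dp":[0,28.5,115],"dr":[0,0,0],"jaw":56},{"dp":[0,28.5,125],"dr":[0,0,0],"jaw":56},{"dp":[0,28.5,132],"dr":[0,0,0],"jaw":56},{"dp":[0,28.5,132],"dr":[0,0,0],"jaw":56},{"dp":[0,28.5,132],"dr":[0,0,0],"jaw":56}]}}

```text
time_s: 14.82
ee_pos: [0.4845, -0.1657, 0.0092]
tool_rot: [1.0, 0.0, 0.001, 0.0]
force: [0.9, -0.1, 0.3]
opening: 0.611
finger_force: 0.0
```

Run:
```python
from h import *
s=robot.sense(); print(s["ee_pos"],s["force"])
i,_=robot.snapshot("scene"); t,_=robot.snapshot("top")
a=cv2.resize(i[180:300,225:325],None,fx=4,fy=4,interpolation=cv2.INTER_CUBIC)
save("n1",a)
n="scene"; m=cmask(i,n,"medium",(304,230),30); v,u=np.nonzero(m); print("yel",u.min(),u.max(),v.min(),v.max())
q=proj(n,cyl(.485,.003,.024,.067,.083)); print("pred",q.min(0).round(1),q.max(0).round(1))
m=cmask(i,n,"narrow",(238,285),20); v,u=np.nonzero(m); print("or",u.min(),u.max(),v.min(),v.max())
for x,y in((.483,-.1655),(.485,-.16)):
  q=proj(n,cyl(x,y,.018,0,.016)); print("pred",q.min(0).round(1),q.max(0).round(1))
```

```text
[ 0.48451313 -0.16572588  0.00918746] [ 0.89852745 -0.0939508   0.27323798]
yel 292 315 215 232
pred [291.3 214.1] [315.5 234. ]
or 235 245 277 293
pred [226.5 276.1] [246.1 294.5]
pred [229.5 275.4] [249.  293.7]
```

View pics/n1.png

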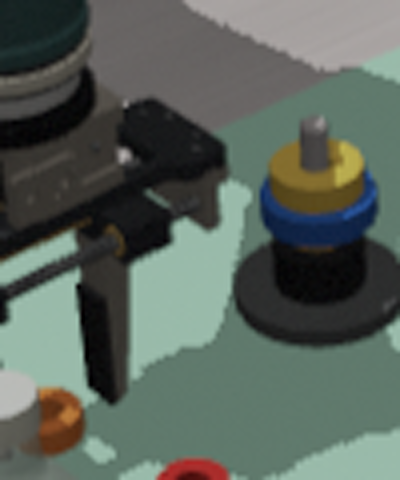

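The medium ring lies flat on the wide one (crop 316,170), and the gripper is around the orange ring, which is partly hidden behind the bottle. I'll shift, lower and close.

>>> {"name": "step_arm", "arguments": {"series": [{"dp":[-1.5,0,2.2],"dr":[0,0,0],"jaw":56},{"dp":[-1.5,0,2.2],"dr":[0,0,0],"jaw":44},{"dp":[-1.5,0,2.2],"dr":[0,0,0],"jaw":36},{"dp":[-1.5,0,2.2],"dr":[0,0,0],"jaw":32},{"dp":[-1.5,0,2.2],"dr":[0,0,0],"jaw":30},{"dp":[-1.5,0,2.2],"dr":[0,0,0],"jaw":30},{"dp":[-1.5,0,2.2],"dr":[0,0,0],"jaw":30},{"dp":[-1.5,0,2.2],"dr":[0,0,0],"jaw":30}], "newtons": 20}}

```text
time_s: 15.58
ee_pos: [0.4822, -0.1656, 0.0061]
tool_rot: [1.0, 0.0, 0.0, 0.0]
force: [-0.8, -1.2, 3.7]
opening: 0.382
finger_force: 20.0
```

>>> {"name": "step_arm", "arguments": {"series": [{"dp":[0,0,-40],"dr":[0,0,0],"jaw":30},{"dp":[0,0,-80],"dr":[0,0,0],"jaw":30},{"dp":[0,0,-115],"dr":[0,0,0],"jaw":30},{"dp":[0,-25,-125],"dr":[0,0,0],"jaw":30},{"dp":[0.5,-60,-125],"dr":[0,0,0],"jaw":30},{"dp":[1,-95,-125],"dr":[0,0,0],"jaw":30},{"dp":[1.5,-130,-125],"dr":[0,0,0],"jaw":30},{"dp":[1.5,-155,-125],"dr":[0,0,0],"jaw":30},{"dp":[1.7,-165,-125],"dr":[0,0,0],"jaw":30},{"dp":[1.7,-168.7,-125],"dr":[0,0,0],"jaw":30}]}}

```text
time_s: 16.42
ee_pos: [0.4835, 0.005, 0.1307]
tool_rot: [1.0, 0.002, -0.0, -0.0]
force: [0.7, 0.0, -0.7]
opening: 0.381
finger_force: 20.0
```

>>> {"name": "step_arm", "arguments": {"series": [{"dp":[0,0,0],"dr":[0,0,0],"jaw":30},{"dp":[0,0,0],"dr":[0,0,0],"jaw":30},{"dp":[0,0,0],"dr":[0,0,0],"jaw":30},{"dp":[0,0,0],"dr":[0,0,0],"jaw":30}]}}

```text
time_s: 16.75
ee_pos: [0.4837, 0.0015, 0.1307]
tool_rot: [1.0, -0.001, -0.0, 0.0]
force: [0.5, -0.2, 0.1]
opening: 0.381
finger_force: 20.0
```

Run:
```python
from h import *
s=robot.sense(); x,y,zt=s["ee_pos"]; print(s["ee_pos"])
i,_=robot.snapshot("scene"); n="scene"; m=cmask(i,n,"narrow",(304,195),30); m[210:]=0; v,u=np.nonzero(m); print("or",u.min(),u.max(),v.min(),v.max())
q=proj(n,cyl(x,y,.018,zt-.007,zt+.009)); print("pred",q.min(0).round(1),q.max(0).round(1))
save("s3",cv2.resize(i[165:245,260:350],None,fx=7,fy=7,interpolation=cv2.INTER_CUBIC))
```

```text
[0.48366917 0.00152322 0.1307448 ]
or 288 311 165 206
pred [292.  191.5] [310.7 208.1]
```

View pics/s3.png

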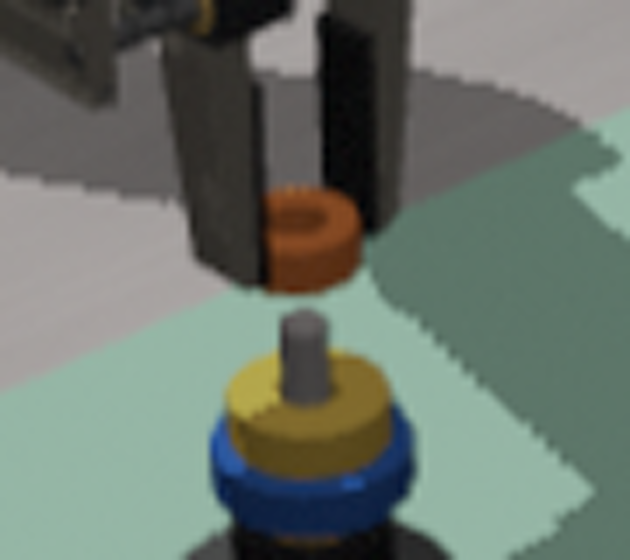

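The orange ring is held level over the post tip (bore at crop 300,217, tip at 304,315). Lowering.

>>> {"name": "step_arm", "arguments": {"series": [{"dp":[0.6,0,5],"dr":[0,0,0],"jaw":30},{"dp":[0.6,0,10],"dr":[0,0,0],"jaw":30},{"dp":[0.6,0,13],"dr":[0,0,0],"jaw":30},{"dp":[0.6,0,15],"dr":[0,0,0],"jaw":30},{"dp":[0.6,0,16],"dr":[0,0,0],"jaw":30},{"dp":[0.6,0,17],"dr":[0,0,0],"jaw":30},{"dp":[0.6,0,18],"dr":[0,0,0],"jaw":30},{"dp":[0.6,0,19],"dr":[0,0,0],"jaw":30},{"dp":[0.6,0,20],"dr":[0,0,0],"jaw":30},{"dp":[0.6,0,20],"dr":[0,0,0],"jaw":30}], "newtons": 10}}

```text
time_s: 17.63
ee_pos: [0.4841, 0.0032, 0.1107]
tool_rot: [1.0, 0.0, -0.0, 0.0]
force: [0.2, -0.1, -0.8]
opening: 0.385
finger_force: 10.0
```

>>> {"name": "step_arm", "arguments": {"series": [{"dp":[0,0,1],"dr":[0,0,0],"jaw":30},{"dp":[0,0,2],"dr":[0,0,0],"jaw":30},{"dp":[0,0,3],"dr":[0,0,0],"jaw":30},{"dp":[0,0,4],"dr":[0,0,0],"jaw":30}]}}

```text
time_s: 17.97
ee_pos: [0.4842, 0.0031, 0.1068]
tool_rot: [1.0, 0.0, 0.0, 0.0]
force: [-0.1, 0.5, 0.2]
opening: 0.388
finger_force: 10.0
```

>>> {"name": "step_arm", "arguments": {"series": [{"dp":[0,0,1.5],"dr":[0,0,0],"jaw":30},{"dp":[0,0,3],"dr":[0,0,0],"jaw":30},{"dp":[0,0,5],"dr":[0,0,0],"jaw":30},{"dp":[0,0,7.5],"dr":[0,0,0],"jaw":30},{"dp":[0,0,10],"dr":[0,0,0],"jaw":30},{"dp":[0,0,12],"dr":[0,0,0],"jaw":30},{"dp":[0,0,13.5],"dr":[0,0,0],"jaw":30},{"dp":[0,0,14.5],"dr":[0,0,0],"jaw":30},{"dp":[0,0,15],"dr":[0,0,0],"jaw":30},{"dp":[0,0,15.5],"dr":[0,0,0],"jaw":30}]}}

```text
time_s: 18.8
ee_pos: [0.4842, 0.0032, 0.0913]
tool_rot: [1.0, 0.0, -0.0, 0.0]
force: [-0.2, -0.5, -0.6]
opening: 0.387
finger_force: 10.0
```

>>> {"name": "step_arm", "arguments": {"series": [{"dp":[0,0,0.5],"dr":[0,0,0],"jaw":30},{"dp":[0,0,1],"dr":[0,0,0],"jaw":30},{"dp":[0,0,1],"dr":[0,0,0],"jaw":30}]}}

```text
time_s: 19.05
ee_pos: [0.4843, 0.0032, 0.0904]
tool_rot: [1.0, 0.0, 0.0, 0.0]
force: [0.2, 0.2, -0.9]
opening: 0.388
finger_force: 10.0
```

>>> {"name": "step_arm", "arguments": {"series": [{"dp":[0,0,0],"dr":[0,0,0],"jaw":50},{"dp":[0,0,0],"dr":[0,0,0],"jaw":50},{"dp":[0,0,0],"dr":[0,0,0],"jaw":50},{"dp":[0.5,0,-12],"dr":[0,0,0],"jaw":50},{"dp":[0.5,0,-30],"dr":[0,0,0],"jaw":50},{"dp":[0.5,0,-40],"dr":[0,0,0],"jaw":50},{"dp":[0.5,0,-40],"dr":[0,0,0],"jaw":40},{"dp":[0.5,0,-40],"dr":[0,0,0],"jaw":30},{"dp":[0.5,0,-40],"dr":[0,0,0],"jaw":21},{"dp":[0.5,0,-40],"dr":[0,0,0],"jaw":21}]}}

```text
time_s: 19.88
ee_pos: [0.4841, 0.0031, 0.1296]
tool_rot: [1.0, 0.0, -0.001, 0.0]
force: [0.2, 0.5, -0.2]
opening: 0.28
finger_force: 0.0
```

Run:
```python
from h import *
s=robot.sense(); print(s["ee_pos"],s["opening"])
i,_=robot.snapshot("scene"); n="scene"; m=cmask(i,n,"narrow",(304,212),18); v,u=np.nonzero(m); print("or",u.min(),u.max(),v.min(),v.max())
for zb in(.081,.083,.085):
  q=proj(n,cyl(.485,.003,.018,zb,zb+.016)); print("pred",q.min(0).round(1),q.max(0).round(1))
a=cv2.resize(i[160:250,255:355],None,fx=6,fy=6,interpolation=cv2.INTER_CUBIC); save("p1",a)
```

```text
[0.48410252 0.00312583 0.12957553] 0.2797512614287764
or 293 314 210 229
pred [294.  209.9] [312.3 226.4]
pred [293.9 209. ] [312.3 225.6]
pred [293.9 208.2] [312.2 224.8]
```

View pics/p1.png

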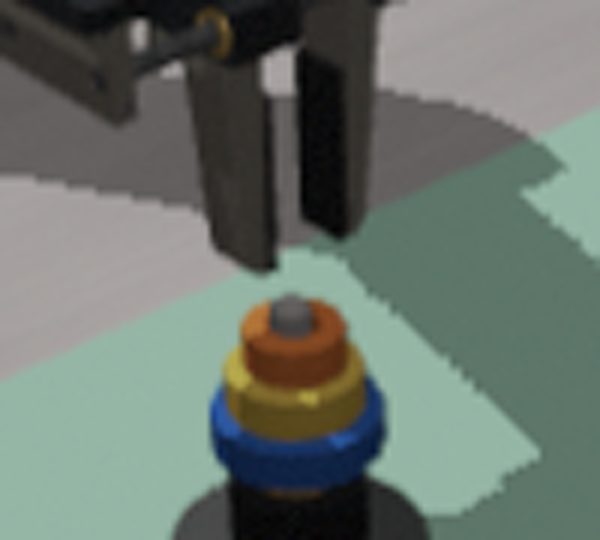

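All three rings are stacked, with orange at crop (294,340), and the fingers straddle the post axis. Now descending to press.

>>> {"name": "step_arm", "arguments": {"series": [{"dp":[0.5,0,5],"dr":[0,0,0],"jaw":21},{"dp":[0.5,0,10],"dr":[0,0,0],"jaw":21},{"dp":[0.5,0,15],"dr":[0,0,0],"jaw":21},{"dp":[0.5,0,19],"dr":[0,0,0],"jaw":21},{"dp":[0.5,0,22],"dr":[0,0,0],"jaw":21},{"dp":[0.5,0,24],"dr":[0,0,0],"jaw":21},{"dp":[0.5,0,25.5],"dr":[0,0,0],"jaw":21},{"dp":[0.5,0,26.5],"dr":[0,0,0],"jaw":21},{"dp":[0.5,0,27],"dr":[0,0,0],"jaw":21}]}}

```text
time_s: 20.68
ee_pos: [0.4853, 0.0032, 0.1033]
tool_rot: [1.0, 0.0, 0.0, 0.0]
force: [0.3, 0.5, 0.7]
opening: 0.229
finger_force: 0.0
```

>>> {"name": "step_arm", "arguments": {"series": [{"dp":[0,0,0.4],"dr":[0,0,0],"jaw":21},{"dp":[0,0,0.8],"dr":[0,0,0],"jaw":21},{"dp":[0,0,1.2],"dr":[0,0,0],"jaw":21},{"dp":[0,0,1.6],"dr":[0,0,0],"jaw":21},{"dp":[0,0,2.0],"dr":[0,0,0],"jaw":21},{"dp":[0,0,2.4],"dr":[0,0,0],"jaw":21},{"dp":[0,0,2.8],"dr":[0,0,0],"jaw":21},{"dp":[0,0,3.2],"dr":[0,0,0],"jaw":21},{"dp":[0,0,3.6],"dr":[0,0,0],"jaw":21},{"dp":[0,0,4.0],"dr":[0,0,0],"jaw":21}]}}

```text
time_s: 21.52
ee_pos: [0.4854, 0.0032, 0.0995]
tool_rot: [1.0, 0.0, 0.0, 0.0]
force: [-0.4, 0.6, 5.4]
opening: 0.228
finger_force: 2.5
```

>>> {"name": "step_arm", "arguments": {"series": [{"dp":[0,0,0.4],"dr":[0,0,0],"jaw":21},{"dp":[0,0,0.8],"dr":[0,0,0],"jaw":21},{"dp":[0,0,1.2],"dr":[0,0,0],"jaw":21},{"dp":[0,0,1.6],"dr":[0,0,0],"jaw":21},{"dp":[0,0,2.0],"dr":[0,0,0],"jaw":21},{"dp":[0,0,2.4],"dr":[0,0,0],"jaw":21},{"dp":[0,0,2.8],"dr":[0,0,0],"jaw":21},{"dp":[0,0,3.2],"dr":[0,0,0],"jaw":21},{"dp":[0,0,3.6],"dr":[0,0,0],"jaw":21},{"dp":[0,0,4.0],"dr":[0,0,0],"jaw":21}]}}

```text
time_s: 22.35
ee_pos: [0.4855, 0.0032, 0.096]
tool_rot: [1.0, 0.0, 0.0, 0.0]
force: [-1.9, 0.3, 6.3]
opening: 0.23
finger_force: 3.3
```

>>> {"name": "step_arm", "arguments": {"series": [{"dp":[0,0,0.4],"dr":[0,0,0],"jaw":21},{"dp":[0,0,0.8],"dr":[0,0,0],"jaw":21},{"dp":[0,0,1.2],"dr":[0,0,0],"jaw":21},{"dp":[0,0,1.6],"dr":[0,0,0],"jaw":21},{"dp":[0,0,2.0],"dr":[0,0,0],"jaw":21},{"dp":[0,0,2.4],"dr":[0,0,0],"jaw":21},{"dp":[0,0,2.8],"dr":[0,0,0],"jaw":21},{"dp":[0,0,3.2],"dr":[0,0,0],"jaw":21},{"dp":[0,0,3.6],"dr":[0,0,0],"jaw":21}]}}

```text
time_s: 23.1
ee_pos: [0.4855, 0.0032, 0.0924]
tool_rot: [1.0, 0.0, 0.0, 0.0]
force: [-2.0, -0.2, 6.7]
opening: 0.23
finger_force: 3.3
```

>>> {"name": "step_arm", "arguments": {"series": [{"dp":[0,0,0.4],"dr":[0,0,0],"jaw":21},{"dp":[0,0,0.8],"dr":[0,0,0],"jaw":21},{"dp":[0,0,1.2],"dr":[0,0,0],"jaw":21},{"dp":[0,0,1.6],"dr":[0,0,0],"jaw":21},{"dp":[0,0,2.0],"dr":[0,0,0],"jaw":21},{"dp":[0,0,2.4],"dr":[0,0,0],"jaw":21}]}}

```text
time_s: 23.6
ee_pos: [0.4855, 0.0032, 0.09]
tool_rot: [1.0, 0.0, 0.0, 0.0]
force: [-1.8, -0.2, 6.8]
opening: 0.225
finger_force: 3.3
```

>>> {"name": "step_arm", "arguments": {"series": [{"dp":[0,0,0.4],"dr":[0,0,0],"jaw":21},{"dp":[0,0,0.8],"dr":[0,0,0],"jaw":21},{"dp":[0,0,1.2],"dr":[0,0,0],"jaw":21}]}}

```text
time_s: 23.85
ee_pos: [0.4855, 0.0032, 0.0888]
tool_rot: [1.0, 0.0, 0.0, 0.0]
force: [-1.4, -0.3, 6.8]
opening: 0.23
finger_force: 3.3
```

>>> {"name": "step_arm", "arguments": {"series": [{"dp":[0,0,0.4],"dr":[0,0,0],"jaw":21},{"dp":[0,0,0.8],"dr":[0,0,0],"jaw":21}]}}

```text
time_s: 24.02
ee_pos: [0.4855, 0.0031, 0.088]
tool_rot: [1.0, 0.0, 0.0, 0.0]
force: [-2.7, -0.3, 5.8]
opening: 0.227
finger_force: 3.3
```

>>> {"name": "step_arm", "arguments": {"series": [{"dp":[0,0,0.4],"dr":[0,0,0],"jaw":21},{"dp":[0,0,0.8],"dr":[0,0,0],"jaw":21}]}}

```text
time_s: 24.18
ee_pos: [0.4855, 0.0032, 0.0872]
tool_rot: [1.0, 0.0, 0.0, 0.0]
force: [-1.7, 0.6, 7.2]
opening: 0.229
finger_force: 3.3
```

>>> {"name": "step_arm", "arguments": {"series": [{"dp":[0,0,0.4],"dr":[0,0,0],"jaw":21},{"dp":[0,0,0.8],"dr":[0,0,0],"jaw":21}]}}

```text
time_s: 24.35
ee_pos: [0.4855, 0.0032, 0.0869]
tool_rot: [1.0, 0.0, 0.0, 0.0]
force: [-4.0, -0.6, 15.6]
opening: 0.231
finger_force: 7.9
```

>>> {"name": "step_arm", "arguments": {"series": [{"dp":[0,0,0],"dr":[0,0,0],"jaw":21}]}}

```text
time_s: 24.43
ee_pos: [0.4855, 0.0032, 0.0869]
tool_rot: [1.0, 0.0, 0.0, 0.0]
force: [-3.0, -0.1, 11.8]
opening: 0.227
finger_force: 5.9
```

>>> {"name": "step_arm", "arguments": {"series": [{"dp":[0,0,0.2],"dr":[0,0,0],"jaw":21},{"dp":[0,0,0.4],"dr":[0,0,0],"jaw":21},{"dp":[0,0,0.4],"dr":[0,0,0],"jaw":21}]}}

```text
time_s: 24.68
ee_pos: [0.4855, 0.0032, 0.0869]
tool_rot: [1.0, 0.0, 0.0, 0.0]
force: [-4.0, -0.5, 15.4]
opening: 0.225
finger_force: 7.7
```

Stable at 15.4 N. I'll add a little and hold for more than half a second.

>>> {"name": "step_arm", "arguments": {"series": [{"dp":[0,0,0.2],"dr":[0,0,0],"jaw":21},{"dp":[0,0,0.2],"dr":[0,0,0],"jaw":21},{"dp":[0,0,0.2],"dr":[0,0,0],"jaw":21},{"dp":[0,0,0.2],"dr":[0,0,0],"jaw":21},{"dp":[0,0,0.2],"dr":[0,0,0],"jaw":21},{"dp":[0,0,0.2],"dr":[0,0,0],"jaw":21},{"dp":[0,0,0.2],"dr":[0,0,0],"jaw":21},{"dp":[0,0,0.2],"dr":[0,0,0],"jaw":21},{"dp":[0,0,0.2],"dr":[0,0,0],"jaw":21}]}}

```text
time_s: 25.43
ee_pos: [0.4855, 0.0032, 0.0869]
tool_rot: [1.0, 0.0, 0.0, 0.0]
force: [-4.2, -1.0, 16.6]
opening: 0.23
finger_force: 8.6
```

>>> {"name": "step_arm", "arguments": {"series": [{"dp":[0,0,-1],"dr":[0,0,0],"jaw":21},{"dp":[0,0,-2.5],"dr":[0,0,0],"jaw":21},{"dp":[0,0,-5],"dr":[0,0,0],"jaw":21},{"dp":[0,0,-12],"dr":[0,0,0],"jaw":21},{"dp":[0,0,-25],"dr":[0,0,0],"jaw":21},{"dp":[0,0,-50],"dr":[0,0,0],"jaw":21},{"dp":[0,0,-75],"dr":[0,0,0],"jaw":21},{"dp":[0,0,-85],"dr":[0,0,0],"jaw":21},{"dp":[0,0,-85],"dr":[0,0,0],"jaw":21},{"dp":[0,0,-85],"dr":[0,0,0],"jaw":21}]}}

```text
time_s: 26.27
ee_pos: [0.4852, 0.0031, 0.1701]
tool_rot: [1.0, 0.0, 0.0, 0.0]
force: [-0.8, 0.1, -0.5]
opening: 0.229
finger_force: 0.0
```

Run:
```python
from h import *
s=robot.sense(); print(s["ee_pos"],s["force"])
i,_=robot.snapshot("scene"); n="scene"
for k,zb in(("narrow",.0705),("medium",.0545),("wide",.0385)):
  m=cmask(i,n,k,(304,225),28); v,u=np.nonzero(m); q=proj(n,cyl(.485,.003,RAD[k],zb,zb+.016)); print(k,u.min(),u.max(),v.min(),v.max(),"pred",q.min(0).round(1),q.max(0).round(1))
a=cv2.resize(i[160:270,250:360],None,fx=5,fy=5,interpolation=cv2.INTER_CUBIC); save("end",a)
```

```text
[0.48520551 0.00306238 0.17014136] [-0.81932304  0.06601059 -0.50743289]
narrow 293 315 216 237 pred [294.2 214.3] [312.4 230.8]
medium 293 315 223 237 pred [291.6 219.3] [315.6 239.2]
wide 290 318 229 246 pred [289.  224.2] [318.7 247.4]
```

The silhouettes match the seated stack, and the tool is clear of everything. Handing in.

```bash
python3 -c "
from rig import robot
print(robot.close_job())"
```

```text
the job is handed in; nothing more can be done
None
```

The wide, medium and narrow rings are stacked on the post, and I pressed them hard onto the barrel at about 15–17 N for roughly 0.75 s. I then released them and handed the job in at about 26 s; no verdict came back, and the final check was by image measurements rather than a viewed picture.

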